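# Bed the new lid gasket under the winged press

## Task

The lunch box has a new gasket in its lid: slide the box by its handle along the counter under the lid press, fully home against the press's upright post, and let go of it. Then turn the winged knob clockwise by feel until the pad meets the lid and about an eighth of a turn more, so the lid stays snugly but gently pressed; overtightening dents it. Do not press the robot against the post, which stands close to the wings, and leave the other things on the counter alone.

Things in the scene. Friction and masses are not known exactly. Their poses are not given: they have to be found in the camera images.
- press: Aluminium C-shaped lid press fixed to the counter. Origin on the counter below the screw axis; z up, +x from the open side to the post. Guide rails 14 mm high, inner faces at y = +-44.5 mm, flare open at x = -33 mm. A bridge 32 mm wide, 92 to 108 mm above the counter, runs from the post over the axis to x = -36 mm; the winged knob is on top, a round rubber pad 36 mm wide below.
- post: The press's upright post: a plate 12 mm thick (x), 76 mm wide (y), 158 mm tall, its face to the box and wings at x = +44 mm in the press's frame. Origin: centre of its underside. The wings sweep past that face with 12 mm to spare and it is 8 mm taller than they are; a gripper opened wide strikes it. The robot may brush it with at most 8 N.
- stem: Screw stem, moved down 6 mm per rad (steep thread) of knob; origin on the axis, 108 mm above the counter at knob value 0. Under it a sleeve of hidden setting, then the pad on a spring: the free gap to the lid (2 to 16 mm) cannot be read from poses. After first touch the pad force grows 15 N per rad; good is 7 to 18 N (an eighth of a turn gives 12 N); above 20 N the lid is dented.
- wing (a joint): Angle of the winged knob, rad; it grows clockwise seen from above, which lowers the pad. Starts between -0.3 and 0.3; stops at -1 and 6. Turning takes a steady 0.16 N m of friction while the pad is free, and then about 0.09 N m more for each rad past first touch; it stays where it is left.
- wing_grip (a point): Point on the knob's vertical axis 136 mm above the counter, half-way up the wings; the knob does not rise or sink. The wings are an upright flat blade 64 mm long along this point's x, 9 mm thick (12 mm at the rounded ends) along its y, from 120 to 150 mm above the counter, over a round hub 24 mm wide.
- press_axis (a point): Point on the press's screw axis 29 mm above the counter, axes as the press: where the lunch box's centre comes (within 5 mm) when it is home against the post.
- box_centre (a point): Centre, half-way up, of the round steel lunch box with snap lid: 86 mm wide at the lid (84 mm below it), 58 mm tall, flat on top, 0.34 to 0.55 kg, on the counter in front of the press's open side. z up; its handle points along its -x. It may end with the handle at any angle that fits.
- box_handle (a point): Grip point on the lunch box's straight black handle, 37 mm above the counter and 90 mm from the box's axis; the handle is a level bar along x, 14 mm wide and 14 mm thick, its tip 116 mm from the box's axis.
- tumbler: straight steel tumbler, 66 mm wide, 85 mm tall; origin: centre of its underside. It stands beside the press. Leave alone.
- katori: small steel bowl, 90 mm wide, 36 mm tall; origin: centre of its underside. It stands on the other side of the press. Leave alone.
- mug: orange ceramic mug, 80 mm wide, 92 mm tall; origin: centre of its underside. Leave alone.
- tawa: flat black nonstick pan 220 mm across, 12 mm thick, with a straight handle; origin: centre of its underside. Leave alone.
- spice_jar: amber glass jar with steel cap, 60 mm wide, 85 mm tall; origin: centre of its underside. Leave alone.
- thali: steel plate 160 mm wide, 18 mm tall; origin: centre of its underside. Leave alone.

How it is judged (in metres and radians):
On the way, in this order (a step that is already met when the one before it is completed fails the run):
1. the lunch box stands home under the press, the pad not yet on it (horizontal distance between box_centre and press_axis below 0.005 m and angle between box_centre's own z axis and vertical below 0.06 rad and contact force between stem and anything else below 1 N), for 0.2 s.
2. the pad presses on the lid (horizontal distance between box_centre and press_axis below 0.005 m and angle between box_centre's own z axis and vertical below 0.06 rad and contact force between stem and anything else above 7 N), for 0.2 s.
At the end, for the whole second after the job is handed in: The lunch box stands upright (within 0.06 rad) with its centre within 5 mm of the press's axis, the knob is at rest, and the pad presses on the lid with 7 to 18 N (all of step 2 and contact force between stem and anything else below 18 N and velocity of joint wing between -0.05 and 0.05 rad/s); the robot touches nothing.
It fails at once if the lid is pressed with more than 20 N (contact force between stem and anything else above 20 N).
It fails at once if the robot presses on the post with more than 8 N (contact force between any of the fingers, the arm and post above 8 N).
It fails at once if the lunch box is lifted or tipped (height (world z) of box_centre above 0.045 m or angle between box_centre's own z axis and vertical above 0.3 rad).
It fails at once if another thing on the counter is moved more than 30 mm (distance of any of tumbler, katori, mug, tawa, spice_jar, thali from where it was at the start of the episode above 0.03 m).
It also fails if it takes over 72 s, if anything falls off the work surface, if the arm or the gripper's body presses on something with over 40 N, if the wrist force passes 120 N, or if a joint passes its speed limit or range.

## Robot

A 7-joint arm with a two-finger parallel gripper is mounted at the origin on the work surface. World frame = base frame: x ahead of the robot, y to its left, z up, the work surface at z = 0. Lengths are in mm, angles in degrees, forces in N, time in s.
With the tool pointing down it reaches from about 425 to 950 mm from the base axis. Payload 4.7 kg.
Tool frame: the origin (TCP) lies at the very end of the fingers, on their centre line; the grasp point (between the pads) lies 19 mm behind it (manip.grip_depth is the distance from the TCP to the grasp point, in mm); z points along the fingers, y is the direction in which the jaws open and shut (so a half turn about z gives the same grasp; the last joint's range is limited). The gripper opens to 85 mm and grips with 20 to 120 N. Pads are 22 mm wide; open, the fingers measure 114 mm over their backs; the gripper's body (76 mm by 85 mm) begins 54 mm behind the grasp point. The pads swing forward as they close: fully open they stand 13 mm farther back than shut.
Start: joints at [-72.359, 26.849, -2.785, 87.806, 1.381, 65.374, -4.715], TCP at [223.026, 637.109, 231.335] pointing down, gripper open.
Joint ranges: [-148.3, 148.3], [-19.14, 114.17], [-79.39, 73.82], [5.75, 140.21], [-59.74, 239.74], [12.07, 113.84], [-152.46, 152.46]. Speed limits (degrees/s): [147.25, 147.25, 180, 180, 180, 180, 180].

## Interface

Orientations are given as a 3x3 rotation matrix whose columns are the frame's x, y, z axes.
In Python, from bench import manip, optics, job gives the robot as it stands.
- The arm moves only by the tool apply_moves, never from a script. Its argument "commands" is one flat list of numbers, 7 for each row, row after row: the turn, a rotation vector about the tool's x, y, z in units of 0.08 rad (1.0 is 0.08 rad), then the shift along the tool's x, y, z in units of 30 mm (1.0 is 30 mm), then the closure, from 0 (fully open) to 1 (shut). A call has 1 to 20 rows; each row shifts and turns the pose as measured when the row begins, along the tool's axes as they then stand; what a row does not reach is not made up. A row lasts 1/10 s, in which the tool goes at most 50 mm and 8.59 degrees, less where a joint would pass 70% of its speed; a pose out of reach is approached as far as the arm can. A call with a number of a shift or a turn outside -1 to 1 is refused whole. A call with a gripper value outside its range is refused whole. The fingers move at their own pace and stop on an object; "newtons" is the grip in N (left out, the last holds). Time passes only in rows, so rows that do not move let the fingers close. It gives the time, the measured TCP pose, the force and the opening at its end, in the units of the state.
- manip.observe(): the state, without advancing time (a new reading comes with each control period).
- optics.get_image(name): name is "scene" or "side" or "wrist"; returns the picture (400x640x3 uint8, red, green, blue); there is no depth.
- optics.get_calibration(name): a dict with "mtx" (3x3 intrinsics, pixels), "eye" and "attitude" of the camera in the world. Camera axes: x right, y down, z forward; pixel columns grow to the right and rows downward; lengths in mm; the calibration is good to about 2 mm. A picture is of the moment at which its call begins: read the wrist's pose just before it. get_calibration takes no time and is no camera call; for the wrist camera it gives the pose at the moment of the call.
- job.close_job(): hands the job in, once; it reports no verdict.
Trained networks look in the newest picture that a camera, given by its name, has taken for a name from the list of things; names that differ only in an ending like _2 or _b are one class to them, and where a whole thing is asked for, a point or a joint stands for the part that bears it (a point fixed in the world has none). Each returns a list of dicts, best first, with "confidence" (0 to 1); they miss things now and then, are a little off and sometimes report something else, mostly with a low value. They report only what shows in the picture. A call takes as long as a camera call.
- optics.cut_out(label, camera): "mask" (400x640 bool, what is visible of it) and "at" ([row, column] in pixels, amid what is visible of it).
The state is a dict: "clock": time; "joint_pos": joint angles; "qd": joint speeds; "tau": joint torques, N m; "ee_pos": TCP position; "tcp_rot": TCP orientation; "contact_force": force on the tool from outside, world axes, zero at the start; "moment": the same for the moment, N m; "grip_width": finger opening in mm.
Only numpy, scipy, OpenCV 4.12 (cv2) and the standard library are available. Lean on these libraries where they do the work, as an engineer would, in place of code of your own. Each camera call takes 0.05 s, during which the arm holds its last target. There are 200 camera calls.

## Working session

There is one attempt and no reset: what is moved stays moved. The work goes in short steps, Python scripts to look and compute and a tool call to move; the robot and the scene stay as the last step left them, time stands still between calls to the robot, and variables do not carry over. Pictures are saved under pics/ and viewed, about 8 in all and at most 12, crops included, and the job is handed in when it is done.

Besides the shell and the picture viewer there is one more tool, called in YAML: its name, and indented under it one key for each argument. apply_moves: Moves the arm, as the interface text tells. Its arguments: {"type":"object","properties":{"commands":{"type":"array"},"newtons":{"type":"number"}},"required":["commands"]}

```bash
ls; mkdir -p pics; python3 - <<'E'
from bench import manip, optics, job
import cv2,numpy as np
np.set_printoptions(precision=3,suppress=True)
s=manip.observe(); print(s)
for c in ["scene","side"]:
    im=optics.get_image(c); cv2.imwrite(f"pics/{c}0.png",im[:,:,::-1]); k=optics.get_calibration(c); print(c,k)
    for n in ["press","post","stem","wing","box_centre","box_handle","tumbler","katori"]:
        r=optics.cut_out(n,c)
        print(n,[(round(float(q["confidence"]),2),np.array(q["at"]).round(1),int(q["mask"].sum())) for q in r[:2]])
E
```

```text
pics
{'clock': 0.0, 'joint_pos': array([-72.36 ,  26.898,  -2.787,  87.875,   1.381,  65.374,  -4.715]), 'qd': array([ 0.079, -0.012, -0.05 , -0.009, -0.077,  0.096, -0.074]), 'tau': array([  0.   , -51.03 ,  -0.046, -23.771,   0.011,   0.007,   0.   ]), 'ee_pos': array([222.825, 636.535, 230.25 ]), 'tcp_rot': array([[-0.944,  0.33 , -0.001],
       [ 0.33 ,  0.944, -0.002],
       [-0.   , -0.002, -1.   ]]), 'contact_force': array([0.192, 0.483, 0.798]), 'moment': array([-0.058,  0.073,  0.069]), 'grip_width': 85.20009649641928}
scene {'mtx': array([[400.156,   0.   , 315.023],
       [  0.   , 400.156, 201.394],
       [  0.   ,   0.   ,   1.   ]]), 'eye': array([1620.579, -440.513,  812.424]), 'attitude': array([[ 0.381,  0.466, -0.799],
       [ 0.924, -0.214,  0.316],
       [-0.023, -0.859, -0.512]])}
press [(0.58, array([237.6, 365.6]), 1627)]
post [(0.68, array([222.2, 363.5]), 664)]
stem [(0.56, array([228.5, 351.3]), 43), (0.49, array([221.7, 363.9]), 607)]
wing [(0.63, array([210.4, 354.8]), 143)]
box_centre [(0.73, array([220.8, 336.4]), 551)]
box_handle [(0.91, array([221.7, 334.1]), 593), (0.74, array([226., 216.]), 513)]
tumbler [(0.71, array([215.2, 380.1]), 395)]
katori [(0.71, array([252.4, 314.2]), 438)]
side {'mtx': array([[476.591,   0.   , 317.453],
       [  0.   , 476.591, 201.182],
       [  0.   ,   0.   ,   1.   ]]), 'eye': array([-278.116, -806.15 ,  892.452]), 'attitude': array([[ 0.714, -0.383,  0.586],
       [-0.7  , -0.414,  0.582],
       [ 0.02 , -0.826, -0.563]])}
press [(0.89, array([182.1, 336. ]), 1148)]
post [(0.65, array([173.2, 341.6]), 669)]
stem [(0.51, array([189.4, 329.8]), 60)]
wing []
box_centre [(0.64, array([213.7, 309.9]), 821)]
box_handle [(0.9, array([213.2, 309.1]), 800)]
tumbler [(0.78, array([178.8, 287.8]), 486)]
katori [(0.97, array([214.6, 371.1]), 430), (0.55, array([175.7, 342.8]), 642)]
```

```bash
python3 - <<'E'
import cv2,numpy as np
a=cv2.imread("pics/scene0.png")[150:300,240:440];b=cv2.imread("pics/side0.png")[120:270,240:440]
f=lambda x:cv2.resize(x,(800,600),interpolation=cv2.INTER_CUBIC)
cv2.imwrite("pics/c0.png",cv2.resize(np.vstack([f(a),f(b)]),(400*1,600)));cv2.imwrite("pics/c1.png",np.hstack([cv2.resize(a,(400,300)),cv2.resize(b,(400,300))]))
cv2.imwrite("pics/c2.png",np.vstack([np.hstack([cv2.resize(a,(400,300),interpolation=2),cv2.resize(b,(400,300),interpolation=2)]),np.hstack([cv2.resize(cv2.imread("pics/scene0.png"),(400,250)),cv2.resize(cv2.imread("pics/side0.png"),(400,250))])]))
E
```

```text
(no output)
```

View pics/c2.png

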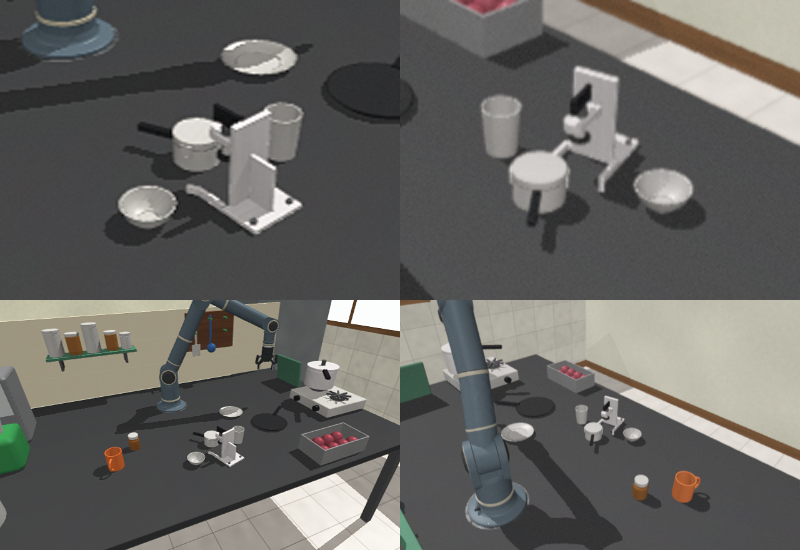

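```bash
cat > h.py <<'E'
from bench import manip, optics, job
import cv2,numpy as np
np.set_printoptions(precision=1,suppress=True)
def ray(k,u,v,z):
    d=k["attitude"]@np.linalg.inv(k["mtx"])@np.array([u,v,1.]); return k["eye"]+d*(z-k["eye"][2])/d[2]
def proj(k,P):
    p=(np.atleast_2d(P)-k["eye"])@k["attitude"]@k["mtx"].T; return p[:,:2]/p[:,2:]
E
python3 - <<'E'
from h import *
S=optics.get_calibration("scene");D=optics.get_calibration("side");W=optics.get_calibration("wrist")
for n,k,u,v,z in [("boxtop",S,338,213.5,58),("boxtop",D,310,202.5,58),("tip",S,310,213.5,37),("tip",D,306.5,231,37),
 ("postL",S,355,214,158),("postR",S,376,204,158),("postL",D,327.5,154,158),("postR",D,349.5,159,158),("wing",D,331,169,140),("wing",S,354.8,210.4,140),("tumb",D,290.5,170,85),("tumb",S,382,203.5,85),("kat",S,314,246,36),("kat",D,371,209,36)]:
    print(n,ray(k,u,v,z))
print("wrist",W, "tcp in cam",(manip.observe()["ee_pos"]-W["eye"])@W["attitude"])
E
```

```text
boxtop [554.2  67.   58. ]
boxtop [567.9  66.9  58. ]
tip [482.8 -10.5  37. ]
tip [480.3 -10.4  37. ]
postL [719.4  45.2 158. ]
postR [694.9 131.7 158. ]
postL [697.2 122.7 158. ]
postR [725.3  53.  158. ]
wing [660.1  70.  140. ]
wing [675.6  67.6 140. ]
tumb [624.6 220.4  85. ]
tumb [597.4 216.1  85. ]
kat [665.7 -69.9  36. ]
kat [705.5 -65.6  36. ]
wrist {'mtx': array([[297.4,   0. , 321. ],
       [  0. , 297.4, 200.3],
       [  0. ,   0. ,   1. ]]), 'eye': array([150.9, 661.8, 373.9]), 'attitude': array([[ 0.3,  0.9,  0.3],
       [ 0.9, -0.3, -0.1],
       [ 0. ,  0.3, -1. ]])} tcp in cam [  0.5  29.8 158.9]
```

apply_moves:
  commands: [0,0,0,-0.92,-1,0,0,0,0,0,-0.92,-1,0,0,0,0,0,-0.92,-1,0,0,0,0,0,-0.92,-1,0,0,0,0,0,-0.92,-1,0,0,0,0,0,-0.92,-1,0,0,0,0,0,-0.92,-1,0,0,0,0,0,-0.92,-1,0,0,0,0,0,-0.92,-1,0,0,0,0,0,-0.92,-1,0,0,0,0,0,-0.92,-1,0,0,0,0,0,-0.92,-1,0,0,0,0,0,-0.92,-1,0,0,0,0,0,-0.92,-1,0,0,0,0,0,-0.92,-1,0,0,0,0,0,-0.92,-1,0,0,0,0,0,-0.92,-1,0,0]

```text
clock: 2.6
ee_pos: [507.6, -15.5, 231.2]
tcp_rot: [[-0.948, 0.317, 0.008], [0.317, 0.948, 0.011], [-0.004, 0.013, -1.0]]
contact_force: [1.4, 0.8, 0.7]
grip_width: 85.3
```

apply_moves:
  commands: [0,0,-1,0,0,0,0,0,0,-1,0,0,0,0,0,0,-1,0,0,0,0,0,0,-1,0,0,0,0,0,0,-1,0,0,0,0,0,0,-1,0,0,0,0,0,0,-1,0,0,0,0,0,0,-1,0,0,0,0,0,0,-1,0,0,0,0,0,0,-1,0,0,0,0,0,0,-1,0,0,0,0,0,0,-1,0,0,0,0,0,0,-1,0,0,0,0,0,0,-1,0,0,0,0,0,0,0,0,0,0,0]

```text
clock: 4.1
ee_pos: [510.4, -24.5, 234.2]
tcp_rot: [[-0.675, -0.737, 0.015], [-0.737, 0.675, 0.009], [-0.017, -0.005, -1.0]]
contact_force: [-0.3, -0.3, -0.5]
grip_width: 85.2
```

```bash
python3 - <<'E'
from h import *
s=manip.observe();print(s["ee_pos"],s["tcp_rot"],s["joint_pos"],s["contact_force"])
k=optics.get_calibration("wrist");im=optics.get_image("wrist");print(k["eye"])
cv2.imwrite("pics/w1.png",im[:,:,::-1])
np.savez("w1.npz",**k)
for n in ["box_handle","box_centre","post","wing","press"]:
    print(n,[(round(float(q["confidence"]),2),np.array(q["at"]).round(1),int(q["mask"].sum())) for q in optics.cut_out(n,"wrist")[:2]])
E
```

```text
[510.4 -24.5 234.2] [[-0.7 -0.7  0. ]
 [-0.7  0.7  0. ]
 [-0.  -0.  -1. ]] [-12.3  10.8  12.3 110.8  -3.3  57.8 139. ] [-0.3 -0.3 -0.5]
[456.8 -83.4 375.4]
box_handle [(0.74, array([243.8, 342.3]), 5048)]
box_centre [(0.71, array([245.9, 339.5]), 5240), (0.31, array([320.1, 264.5]), 4607)]
post [(0.34, array([337.3, 287.7]), 462)]
wing [(0.74, array([338. , 286.2]), 485), (0.21, array([320.5, 264.2]), 4467)]
press [(0.87, array([317.9, 262.7]), 4788), (0.3, array([243.9, 341.5]), 4960)]
```

View pics/w1.png

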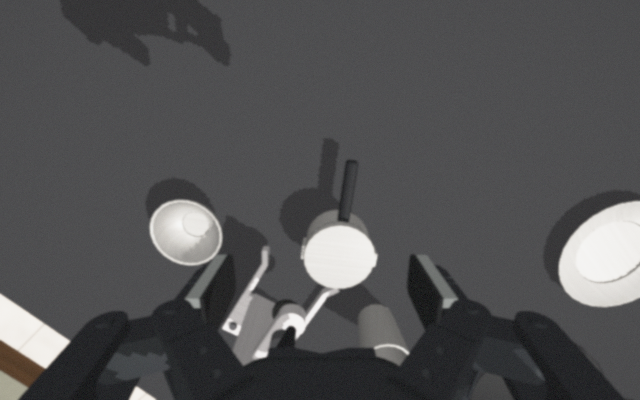

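```bash
python3 - <<'E'
from h import *
k=dict(np.load("w1.npz"))
for n,u,v,z in [("lid",340,256,58),("lidL",303.5,256,58),("lidR",376.5,256,58),("tip",351,161,44),("root",344.5,219,44),("flareR",336,291,14),("flareL",266,250,14),("railL",262,275,14),("postbase",230,328,5),("bridgetip",300,318,108),("wing",288,310,140)]:
    print(n,ray(k,u,v,z))
m=optics.cut_out("wing","wrist")[0]["mask"];ys,xs=np.nonzero(m);print(xs.min(),xs.max(),ys.min(),ys.max())
im=cv2.imread("pics/w1.png")[230:380,190:430];cv2.imwrite("pics/w1c.png",cv2.resize(im,(800,500),interpolation=2))
E
```

```text
lid [560.6  61.2  58. ]
lidL [592.9  31.7  58. ]
lidR [528.3  90.8  58. ]
tip [476.5 -14.2  44. ]
root [528.1  33.8  44. ]
flareR [616.3 119.6  14. ]
flareL [643.1   6.6  14. ]
railL [675.4  30.1  14. ]
postbase [784.9  64.8   5. ]
bridgetip [627.   66.2 108. ]
wing [608.6  33.9 140. ]
269 296 326 347
```

View pics/w1c.png

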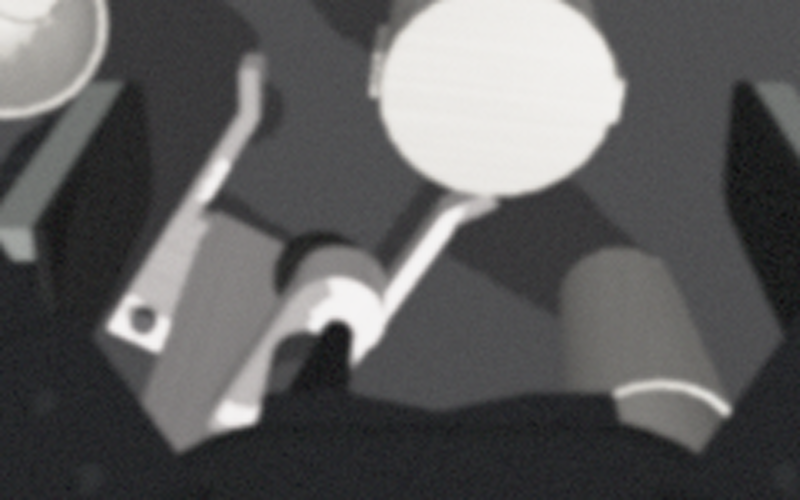

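```bash
python3 - <<'E'
from h import *
k=dict(np.load("w1.npz"))
def g(n,x,y,z):
    p=ray(k,190+x/3.3333,230+y/3.3333,z);print(n,p);return p
a=g("Lbend",258,115,14);b=g("L2",205,215,14);c=g("Rbend",445,205,14);d=g("R2",385,290,14)
g("Ltip",252,60,14);g("Rtip",494,203,14);g("bridgetip",345,278,108);g("bridge Ledge",300,298,108);g("Redge",382,320,92);g("bolt",145,320,10);g("pad",315,240,75);g("wing near",342,318,150)
for p,q in((a,b),(c,d)):print(np.degrees(np.arctan2(*(q-p)[1::-1])))
E
```

```text
Lbend [657.8  23.5  14. ]
L2 [709.8  42.3  14. ]
Rbend [630.1 108.2  14. ]
R2 [679.5 122.9  14. ]
Ltip [641.3   4.1  14. ]
Rtip [613.9 121.6  14. ]
bridgetip [628.  57. 108.]
bridge Ledge [644.5  52.7 108. ]
Redge [641.1  87.   92. ]
bolt [773.8  63.8  10. ]
pad [645.5  55.2  75. ]
wing near [611.1  44.1 150. ]
19.811916117594006
16.602075335676727
```

apply_moves:
  commands: [-0.06,0.2,0.55,0,0.5,0.5,0,0,0,0.55,0,0.5,1,0,0,0,0,0,0,1,0,0,0,0,0,0,1,0,0,0,0,0,0,1,0,0,0,0,0,0,0,0]

```text
clock: 5.05
ee_pos: [491.0, -2.3, 96.9]
tcp_rot: [[-0.742, -0.67, 0.007], [-0.67, 0.742, 0.001], [-0.005, -0.004, -1.0]]
contact_force: [-0.8, 0.2, -0.2]
grip_width: 85.1
```

```bash
python3 - <<'E'
from h import *
s=manip.observe();print(s["ee_pos"],s["tcp_rot"]*100)
k=optics.get_calibration("wrist");im=optics.get_image("wrist")
np.savez("w2.npz",**k);cv2.imwrite("pics/w2.png",im[:,:,::-1])
print(proj(k,[[560.6,61.2,58],[494.3,.4,44],[476.5,-14.2,44],s["ee_pos"]]))
E
```

```text
[491.   -2.3  96.9] [[ -74.2  -67.     0.7]
 [ -67.    74.2    0.1]
 [  -0.5   -0.4 -100. ]]
[[323.4 343.4]
 [322.5 226.2]
 [324.1 195.2]
 [323.  257.5]]
```

View pics/w2.png

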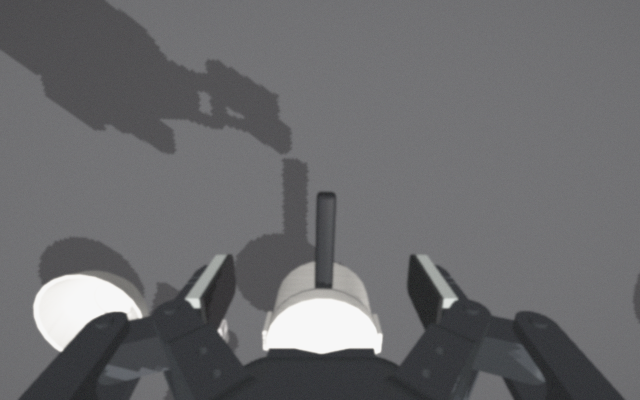

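apply_moves:
  commands: [0,0,0,0,0,1,0,0,0,0,0,0,1,0,0,0,0,0,0,0.6,0,0,0,0,0,0,0,1,0,0,0,0,0,0,1,0,0,0,0,0,0,1,0,0,0,0,0,0,1,0,0,0,0,0,0,1,0,0,0,0,0,0,1,0,0,0,0,0,0,1]
  newtons: 40

```text
clock: 6.1
ee_pos: [505.7, -1.3, 32.3]
tcp_rot: [[-0.742, -0.669, 0.036], [-0.67, 0.743, 0.004], [-0.029, -0.021, -0.999]]
contact_force: [0.5, -0.2, -1.7]
grip_width: 12.8
```

```bash
python3 - <<'E'
from h import *
s=manip.observe()
for a in("joint_pos","ee_pos","contact_force","moment","tau","qd"):print(a,s[a])
E
```

```text
joint_pos [-11.8  26.5   9.  122.1  -8.3  29.8 135.3]
ee_pos [505.7  -1.3  32.3]
contact_force [ 0.5 -0.2 -1.7]
moment [-0.   0.1 -0.1]
tau [  0.1 -41.6   2.3 -14.3   0.   -0.2   0. ]
qd [-0.2 -0.2  0.   0.2  0.   0.1 -0.1]
```

```bash
python3 - <<'E'
from h import *
w=optics.get_image("wrist")[:,:,::-1];d=optics.get_image("side")[160:260,250:410,::-1]
cv2.imwrite("pics/v5.png",np.vstack([cv2.resize(w[150:,150:490],(480,300)),cv2.resize(d,(480,300),interpolation=2)]))
E
```

```text
(no output)
```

View pics/v5.png

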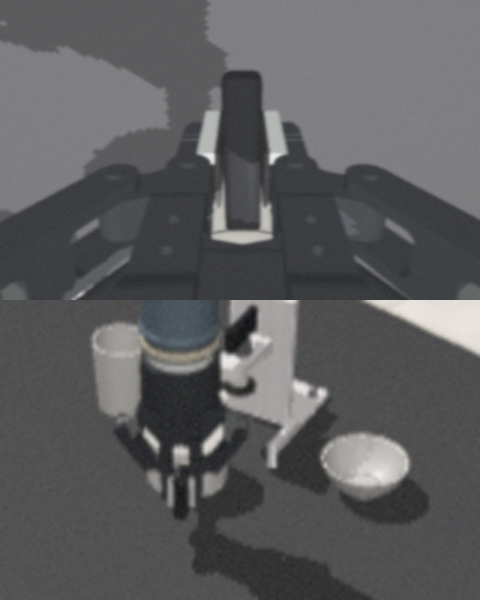

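apply_moves:
  commands: [0,0,0,0,0,0,0.6,0,0,0,0,0,0,0.6,0,0,0,0,0,0,0.6]

```text
clock: 6.5
ee_pos: [506.2, -1.6, 32.3]
tcp_rot: [[-0.742, -0.669, 0.036], [-0.669, 0.743, 0.004], [-0.03, -0.021, -0.999]]
contact_force: [0.1, -0.2, 0.4]
grip_width: 34.0
```

apply_moves:
  commands: [0.0,0.2,0,0,0,0.3,0.6,0,0.2,0,0,0,0.3,0.6]

```text
clock: 6.7
ee_pos: [507.5, -2.1, 14.4]
tcp_rot: [[-0.744, -0.668, 0.014], [-0.668, 0.744, -0.018], [0.002, -0.023, -1.0]]
contact_force: [-0.5, -0.3, -0.8]
grip_width: 34.2
```

```bash
python3 - <<'E'
from h import *
s=manip.observe()
for a in("joint_pos","ee_pos","contact_force","moment"):print(a,s[a])
print(s["tcp_rot"]*100)
E
```

```text
joint_pos [-13.   29.    9.9 121.5  -7.5  29.4 134. ]
ee_pos [507.5  -2.1  14.4]
contact_force [-0.5 -0.3 -0.8]
moment [-0.  0.  0.]
[[ -74.4  -66.8    1.4]
 [ -66.8   74.4   -1.8]
 [   0.2   -2.3 -100. ]]
```

apply_moves:
  commands: [-0.29,0,0,0,0,-0.12,0.6,0,0,0,0,0,0,1,0,0,0,0,0,0,1,0,0,0,0,0,0,1,0,0,0,0,0,0,1]
  newtons: 40

```text
clock: 7.2
ee_pos: [506.7, -1.0, 16.1]
tcp_rot: [[-0.742, -0.67, -0.007], [-0.67, 0.742, -0.0], [0.006, 0.005, -1.0]]
contact_force: [0.0, 1.0, -0.9]
grip_width: 13.2
```

```bash
python3 - <<'E'
from h import *
s=manip.observe()
for a in("joint_pos","ee_pos","contact_force","moment"):print(a,s[a])
print(s["tcp_rot"]*100)
k=optics.get_calibration("wrist");w=optics.get_image("wrist")[:,:,::-1]
cv2.imwrite("pics/v6.png",w)
D=optics.get_calibration("side");d=optics.get_image("side")[:,:,::-1];cv2.imwrite("pics/d6.png",d)
r=optics.cut_out("box_handle","side");print([(q["confidence"],q["at"],q["mask"].sum()) for q in r])
def f(rad,z,c):
    t=np.linspace(0,6.28,60);return np.c_[c[0]+rad*np.cos(t),c[1]+rad*np.sin(t),0*t+z]
# overlay: lid predicted at TCP -dist along tool x
c=s["ee_pos"]-83*s["tcp_rot"][:,0]
print("box guess",c, "proj wrist",proj(k,[[*c[:2],58]]),"side",proj(D,[[*c[:2],58]]))
o=d.copy()
for p in proj(D,f(43,58,c)):cv2.circle(o,(int(round(p[0]*1)),int(round(p[1]))),0,(0,0,255),-1)
cv2.imwrite("pics/o6.png",np.vstack([cv2.resize(o[160:250,250:410],(640,360),interpolation=2),cv2.resize(w[200:],(640,200))]))
E
```

```text
joint_pos [-11.6  29.1   8.8 120.7  -8.3  31.2 135.3]
ee_pos [506.7  -1.   16.1]
contact_force [ 0.   1.  -0.9]
moment [ 0.1 -0.1  0.1]
[[ -74.2  -67.    -0.7]
 [ -67.    74.2   -0. ]
 [   0.6    0.5 -100. ]]
[(0.6, [171.4, 326.6], np.int64(121)), (0.59, [225.4, 307.6], np.int64(129))]
box guess [568.3  54.6  15.6] proj wrist [[323.9 453.3]] side [[312.8 204.1]]
```

View pics/o6.png

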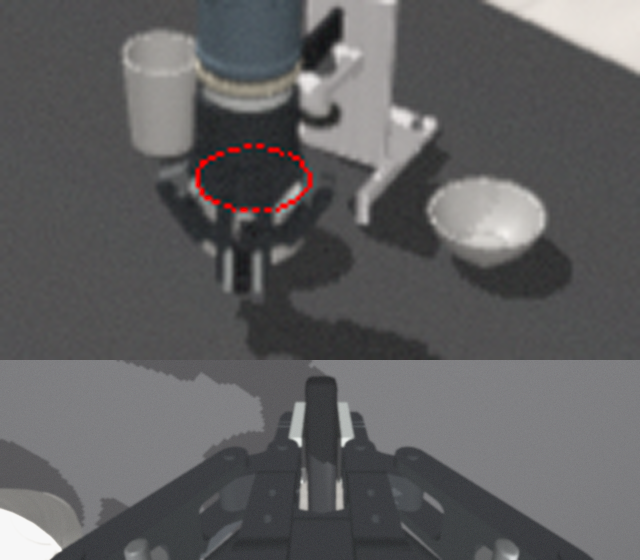

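```bash
python3 - <<'E'
from h import *
s=manip.observe();k=optics.get_calibration("wrist");x=s["tcp_rot"][:,0]
t=ray(k,321,217,44);print(t,(t-s["ee_pos"])@x, "box",t-116*x)
E
```

```text
[482.6 -24.3  44. ] 33.623168768892576 box [568.7  53.4  43.3]
```

apply_moves:
  commands: [0,0,0.87,-0.13,0.1,0,1,0,0,0.87,-0.12,0.1,0,1,0,0,0.87,-0.1,0.1,0,1,0,0,0.87,-0.1,0.11,0,1,0,0,0.87,-0.08,0.11,0,1,0,0,0.87,-0.08,0.12,0,1,0,0,0,0,0,0,1]

```text
clock: 8.05
ee_pos: [508.6, 28.3, 16.4]
tcp_rot: [[-0.954, -0.3, -0.014], [-0.3, 0.954, 0.002], [0.012, 0.006, -1.0]]
contact_force: [0.4, -0.4, -0.9]
grip_width: 13.3
```

apply_moves:
  commands: [0,0,0,-0.48,-0.09,0,1,0,0,0,-0.48,-0.09,0,1,0,0,0,0,0,0,1,0,0,0,0,0,0,0.6,0,0,0,0,0,0,0.6,0,0,0,0,0,0,0.6]

```text
clock: 8.65
ee_pos: [536.1, 29.5, 16.3]
tcp_rot: [[-0.953, -0.302, -0.018], [-0.302, 0.953, 0.001], [0.017, 0.007, -1.0]]
contact_force: [0.1, -0.2, 0.7]
grip_width: 34.4
```

apply_moves:
  commands: [0.07,-0.15,0,0.22,0,0,0.6,0,0,0,0.22,0,0,0.6,0,0,0,0,0,0,0.6]

```text
clock: 8.95
ee_pos: [521.1, 24.7, 16.2]
tcp_rot: [[-0.953, -0.302, -0.005], [-0.302, 0.953, -0.001], [0.005, 0.001, -1.0]]
contact_force: [-0.9, 0.1, 0.2]
grip_width: 34.2
```

```bash
python3 - <<'E'
from h import *
s=manip.observe();print(s["ee_pos"],s["tcp_rot"]*100)
k=optics.get_calibration("wrist");w=optics.get_image("wrist")[:,:,::-1];np.savez("w7.npz",**k)
r=optics.cut_out("box_handle","wrist");print([(q["confidence"],q["at"],q["mask"].sum()) for q in r])
cv2.imwrite("pics/v7.png",w[140:])
E
```

```text
[521.1  24.7  16.2] [[ -95.3  -30.2   -0.5]
 [ -30.2   95.3   -0.1]
 [   0.5    0.1 -100. ]]
[(0.67, [308.0, 322.3], np.int64(3795))]
```

View pics/v7.png

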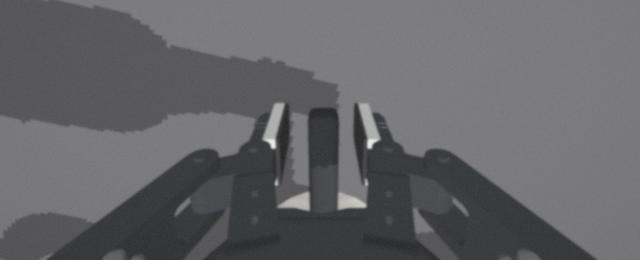

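```bash
python3 - <<'E'
from h import *
k=dict(np.load("w7.npz"));s=manip.observe();R=s["tcp_rot"]
t=ray(k,323,248,44);print(t,(t-s["ee_pos"])@R);b=t-116*R[:,0]
a=np.radians(18.1);X=np.array([np.cos(a),np.sin(a)]);Y=np.array([-X[1],X[0]])
d=b[:2]-np.array([675.4,76]);print("box",b,"in press",d@X,d@Y)
E
```

```text
[503.1  18.8  44. ] [ 20.3  -0.1 -27.6]
box [613.6  53.9  43.5] in press -65.56386206405453 -1.8008439938104566
```

apply_moves:
  commands: [0,0,0,0,0,0,1,0,0,0,0,0,0,1,0,0,0,0,0,0,1,0,0,0,-0.2,0.01,0,1,0,0,0,-0.2,0.01,0,1,0,0,0,-0.2,0.01,0,1,0,0,0,-0.2,0.01,0,1,0,0,0,-0.2,0.01,0,1,0,0,0,-0.2,0.01,0,1,0,0,0,0,0,0,1]
  newtons: 40

```text
clock: 10.05
ee_pos: [548.3, 34.6, 16.7]
tcp_rot: [[-0.954, -0.3, -0.026], [-0.3, 0.954, -0.003], [0.025, 0.005, -1.0]]
contact_force: [1.2, 0.5, 0.4]
grip_width: 13.3
```

apply_moves:
  commands: [0,-0.06,0,-0.2,0,0,1,0,-0.06,0,-0.2,0,0,1,0,-0.06,0,-0.2,0,0,1,0,-0.05,0,-0.2,0,0,1,0,0,0,0,0,0,1]

```text
clock: 10.55
ee_pos: [565.6, 39.9, 16.5]
tcp_rot: [[-0.954, -0.298, -0.024], [-0.298, 0.954, 0.002], [0.022, 0.009, -1.0]]
contact_force: [-1.3, -0.4, 2.0]
grip_width: 13.3
```

apply_moves:
  commands: [0,-0.06,0,-0.2,0,0,1,0,-0.06,0,-0.2,0,0,1,0,0,0,0,0,0,1]

```text
clock: 10.85
ee_pos: [565.5, 40.0, 15.8]
tcp_rot: [[-0.954, -0.297, -0.042], [-0.297, 0.955, 0.002], [0.039, 0.014, -0.999]]
contact_force: [1.8, 1.2, 2.2]
grip_width: 13.4
```

apply_moves:
  commands: [0,-0.05,0,-0.2,0,0,1,0,0,0,0,0,0,1]

```text
clock: 11.05
ee_pos: [565.5, 40.1, 15.7]
tcp_rot: [[-0.954, -0.296, -0.051], [-0.297, 0.955, 0.002], [0.048, 0.017, -0.999]]
contact_force: [2.8, 0.6, 2.6]
grip_width: 13.3
```

apply_moves:
  commands: [0,-0.05,0,-0.2,0,0,1,0,0,0,0,0,0,1]

```text
clock: 11.25
ee_pos: [565.5, 40.3, 15.5]
tcp_rot: [[-0.953, -0.296, -0.061], [-0.297, 0.955, 0.002], [0.058, 0.02, -0.998]]
contact_force: [1.2, 1.1, 3.2]
grip_width: 13.1
```

```bash
python3 - <<'E'
from h import *
s=manip.observe();R=s["tcp_rot"]
w=optics.get_image("wrist")[:,:,::-1];d=optics.get_image("side")[:,:,::-1];c=optics.get_image("scene")[:,:,::-1]
S=optics.get_calibration("scene");D=optics.get_calibration("side");k=optics.get_calibration("wrist");np.savez("w8.npz",**k)
f=lambda x:cv2.resize(x,(400,300),interpolation=2)
# press model overlay for axis guesses
cv2.imwrite("pics/d8.png",d);cv2.imwrite("pics/s8.png",c)
cv2.imwrite("pics/v8.png",np.vstack([np.hstack([f(c[170:260,310:430]),f(d[140:230,270:390])]),np.hstack([f(w[100:400,120:520]),f(cv2.imread("pics/side0.png")[140:230,270:390])])]))
for n in("box_centre","post","wing","stem"):
  for cam in("scene","side"):
    print(n,cam,[(round(float(q["confidence"]),2),np.array(q["at"]).round(1),int(q["mask"].sum())) for q in optics.cut_out(n,cam)[:1]])
E
```

```text
box_centre scene [(0.91, array([231.6, 345.8]), 349)]
box_centre side [(0.72, array([202.9, 334.2]), 285)]
post scene [(0.72, array([223.3, 363.7]), 567)]
post side [(0.71, array([168. , 344.7]), 371)]
wing scene []
wing side [(0.51, array([171.2, 218.4]), 1464)]
stem scene [(0.44, array([225. , 349.7]), 31)]
stem side []
```

View pics/v8.png

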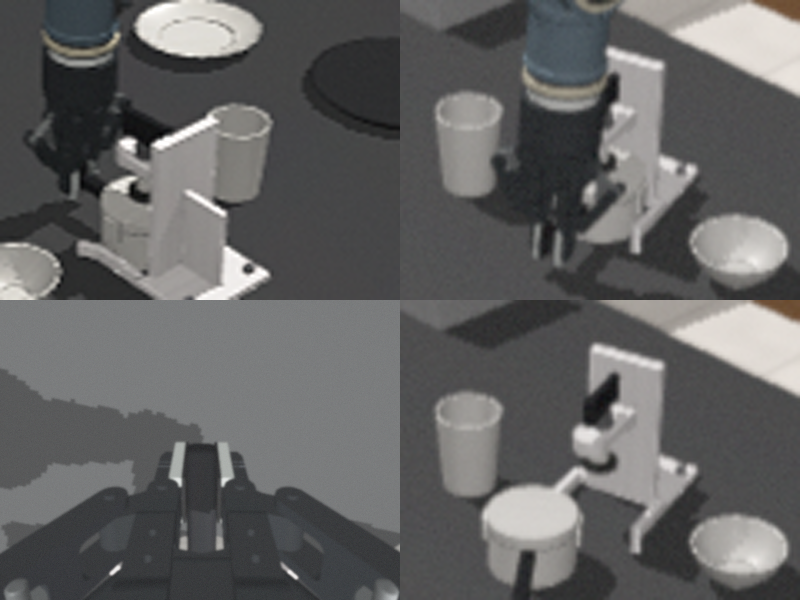

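apply_moves:
  commands: [0,0,0,0,0,0,0.6,0,0,0,0,0,0,0.6,0,0,0,0,0,0,0.6,0,0.4,0,0,0,0,0.6,0,0.3,0,0.5,0,0,0.6,0,0,0,0.5,0,0,0.6,0,0,0,0.3,0,0,0.6,0,0,0,0,0,-0.8,0.6,0,0,0,0,0,-0.8,0.6,0,0,0,0,0,0,0.6]

```text
clock: 12.8
ee_pos: [530.8, 28.9, 66.6]
tcp_rot: [[-0.948, -0.296, -0.118], [-0.296, 0.955, -0.016], [0.117, 0.02, -0.993]]
contact_force: [0.9, -0.5, 0.4]
grip_width: 34.3
```

```bash
python3 - <<'E'
from h import *
s=manip.observe();print(s["joint_pos"],s["contact_force"],s["moment"])
E
```

```text
[-21.7  29.3  18.4 112.  -11.6  47.5 110.8] [ 0.9 -0.5  0.4] [-0.  -0.2  0. ]
```

apply_moves:
  commands: [0.12,0,0,0,0,-1,0.6,0.12,0,0,0,0,-1,0.6,0,-0.92,0,0,0,0,0.6,0,-0.92,0,0,0,0,0.6,0,-0.92,0,0,0,0,0.6,0,-0.92,0,0,0,0,0.6,0,-0.92,0,0,0,0,0.6,0,-0.92,0,0,0,0,0.6,0,-0.92,0,0,0,0,0.6,0,-0.92,0,0,0,0,0.6,0,-0.92,0,0,0,0,0.6,0,-0.92,0,0,0,0,0.6,0,0,0,0,0,0,0.6]

```text
clock: 14.1
ee_pos: [530.0, 48.6, 137.3]
tcp_rot: [[-0.84, -0.279, 0.466], [-0.237, 0.96, 0.149], [-0.489, 0.015, -0.872]]
contact_force: [-0.1, -0.1, 0.5]
grip_width: 34.3
```

```bash
python3 - <<'E'
from h import *
s=manip.observe();print(s["joint_pos"],s["contact_force"],s["moment"])
k=optics.get_calibration("wrist");w=optics.get_image("wrist")[:,:,::-1];np.savez("w9.npz",**k);cv2.imwrite("pics/w9.png",w)
print(k["eye"],proj(k,[[659,71,60],[659,71,136],[569,42,37]]))
cv2.imwrite("pics/v9.png",cv2.resize(w[:300,120:520],(800,600),interpolation=2))
for n in("box_centre","post","wing","stem"):
    print(n,[(round(float(q["confidence"]),2),np.array(q["at"]).round(1),int(q["mask"].sum())) for q in optics.cut_out(n,"wrist")[:1]])
E
```

```text
[-25.   11.6  20.7 133.3 -55.3  12.1 152.4] [-0.1 -0.1  0.5] [-0.2  0.5 -0. ]
[399.5   8.3 223.9] [[306.9 261.7]
 [305.5 339. ]
 [300.2 178.9]]
box_centre [(0.76, array([226.5, 304.5]), 5285)]
post [(0.78, array([326.5, 326.7]), 2377)]
wing [(0.81, array([322.4, 307.6]), 1065)]
stem [(0.84, array([264.4, 307.3]), 566)]
```

View pics/v9.png

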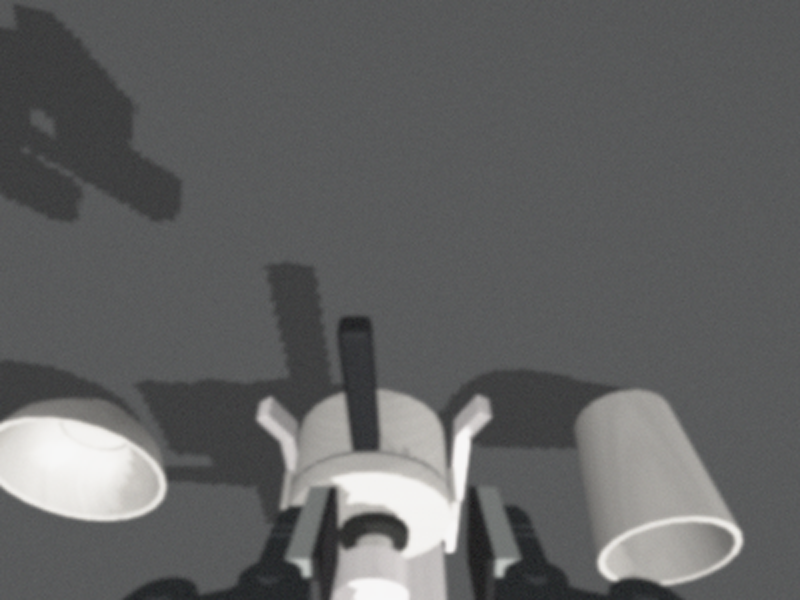

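```bash
python3 - <<'E'
from h import *
k=dict(np.load("w9.npz"));w=cv2.imread("pics/w9.png")
m=optics.cut_out("box_centre","wrist")[0]["mask"]
g=cv2.cvtColor(w,6)
for r in(205,215,225,232,238,244):
    x=np.nonzero(m[r])[0];print(r,x.min(),x.max())
for c in(280,290,320,330):
    y=np.nonzero(m[:,c])[0];print("col",c,y.min(),y.max())
t=np.linspace(0,6.283,200)
a=np.radians(18.1);X=np.array([np.cos(a),np.sin(a)])
for d in(-10,-5,0,5,10,15):
    C=np.array([659,71])+d*X
    pts=np.vstack([proj(k,np.c_[C[0]+r*np.cos(t),C[1]+r*np.sin(t),0*t+z]) for r,z in((42,0),(42,45),(43,46),(43,58))])
    M=np.zeros((400,640),np.uint8);cv2.fillConvexPoly(M,cv2.convexHull(pts.astype(np.float32)).astype(np.int32),1)
    print(d,[(np.nonzero(M[r])[0].min(),np.nonzero(M[r])[0].max()) for r in(205,215,225,232,238,244)],[(np.nonzero(M[:,c])[0].min(),np.nonzero(M[:,c])[0].max()) for c in(280,290,320,330)])
print("col306",list(zip(range(226,300),g[226:300,306])))
print("col300",list(zip(range(240,300,1),g[240:300,300])))
for n in("wing","stem","post"):
    q=optics.cut_out(n,"wrist")[0]["mask"];y,x=np.nonzero(q);print(n,x.min(),x.max(),y.min(),y.max())
    if n!="post":
        (cx,cy),sz,an=cv2.minAreaRect(np.c_[x,y].astype(np.float32));print(cx,cy,sz,an)
cv2.imwrite("pics/v10.png",cv2.resize(w[215:375,250:370],(600,800)[:1]+(600,) if 0 else (450,600),interpolation=2))
E
```

```text
205 276 336
215 270 341
225 269 342
232 268 342
238 263 347
244 262 348
col 280 201 242
col 290 159 276
col 320 197 258
col 330 200 276
-10 [(np.int64(270), np.int64(343)), (np.int64(268), np.int64(344)), (np.int64(267), np.int64(345)), (np.int64(265), np.int64(346)), (np.int64(264), np.int64(347)), (np.int64(263), np.int64(347))] [(np.int64(192), np.int64(270)), (np.int64(187), np.int64(274)), (np.int64(186), np.int64(274)), (np.int64(190), np.int64(271))]
-5 [(np.int64(272), np.int64(342)), (np.int64(270), np.int64(344)), (np.int64(268), np.int64(345)), (np.int64(267), np.int64(346)), (np.int64(266), np.int64(346)), (np.int64(265), np.int64(347))] [(np.int64(195), np.int64(273)), (np.int64(190), np.int64(276)), (np.int64(189), np.int64(277)), (np.int64(194), np.int64(274))]
0 [(np.int64(274), np.int64(340)), (np.int64(271), np.int64(343)), (np.int64(269), np.int64(344)), (np.int64(268), np.int64(345)), (np.int64(267), np.int64(346)), (np.int64(266), np.int64(347))] [(np.int64(199), np.int64(275)), (np.int64(194), np.int64(278)), (np.int64(193), np.int64(279)), (np.int64(196), np.in
[... 3415 characters left out ...]
189)), (277, np.uint8(192)), (278, np.uint8(189)), (279, np.uint8(192)), (280, np.uint8(189)), (281, np.uint8(189)), (282, np.uint8(191)), (283, np.uint8(190)), (284, np.uint8(190)), (285, np.uint8(190)), (286, np.uint8(190)), (287, np.uint8(191)), (288, np.uint8(198)), (289, np.uint8(222)), (290, np.uint8(241)), (291, np.uint8(246)), (292, np.uint8(246)), (293, np.uint8(246)), (294, np.uint8(246)), (295, np.uint8(246)), (296, np.uint8(246)), (297, np.uint8(246)), (298, np.uint8(246)), (299, np.uint8(246))]
wing 292 319 303 351
305.5 327.0 (48.0, 27.0) 90.0
stem 290 324 255 275
307.1048583984375 264.7732849121094 (34.24391174316406, 19.600893020629883) 2.2025980949401855
post 276 345 271 352
```

View pics/v10.png

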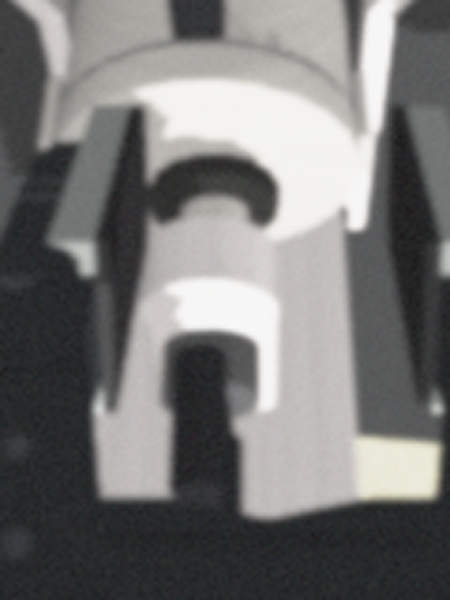

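```bash
python3 - <<'E'
from h import *
k=dict(np.load("w9.npz"))
e=k["eye"][:2]
p=ray(k,306,235.3,58);u=(np.array([659,71])-e);u/=np.linalg.norm(u);print("lid near",p,"box centre",p[:2]+43*u)
# bridge end (press x=-36) top z=108 row 289, bottom z=92 row?
for r,z in((288.7,108),(288.7,92)):
    q=ray(k,306,r,z);print("bridge end",z,q,"axis",q[:2]+36*np.array([.951,.309]))
q=ray(k,305,351,150);print("wing far end?",q)
for C in([655,70],[659,71],[663,72]):
  t=np.linspace(0,6.283,400)
  for z in(58,60,62,64,66,68,70,72,74):
    P=proj(k,np.c_[C[0]+18*np.cos(t),C[1]+18*np.sin(t),0*t+z]);print(C,z,P[:,1].min().round(1),P[:,0].min().round(1),P[:,0].max().round(1),end=" | ")
  print()
E
```

```text
lid near [617.8  59.7  58. ] box centre [659.6  69.8]
bridge end 108 [624.   62.2 108. ] axis [658.2  73.3]
bridge end 92 [654.9  69.6  92. ] axis [689.2  80.7]
wing far end? [644.3  67.3 150. ]
[655, 70] 58 247.9 289.3 324.5 | [655, 70] 60 249.6 289.2 324.6 | [655, 70] 62 251.3 289.1 324.6 | [655, 70] 64 253.1 289.0 324.7 | [655, 70] 66 254.8 288.9 324.7 | [655, 70] 68 256.6 288.8 324.8 | [655, 70] 70 258.4 288.7 324.8 | [655, 70] 72 260.2 288.5 324.9 | [655, 70] 74 262.1 288.4 324.9 | 
[659, 71] 58 250.2 289.5 324.4 | [659, 71] 60 251.9 289.4 324.4 | [659, 71] 62 253.7 289.3 324.5 | [659, 71] 64 255.4 289.2 324.5 | [659, 71] 66 257.2 289.1 324.5 | [659, 71] 68 258.9 288.9 324.6 | [659, 71] 70 260.7 288.8 324.6 | [659, 71] 72 262.5 288.7 324.7 | [659, 71] 74 264.4 288.6 324.7 | 
[663, 72] 58 252.5 289.7 324.2 | [663, 72] 60 254.2 289.6 324.2 | [663, 72] 62 256.0 289.5 324.3 | [663, 72] 64 257.7 289.3 324.3 | [663, 72] 66 259.5 289.2 324.4 | [663, 72] 68 261.2 289.1 324.4 | [663, 72] 70 263.0 289.0 324.5 | [663, 72] 72 264.8 288.9 324.5 | [663, 72] 74 266.6 288.8 324.6 |
```

apply_moves:
  commands: [0,0.9,0,0,0,-0.8,0.6,0,0.9,0,0,0,-0.8,0.6,0,0.9,0,0,0,-0.8,0.6,0,0.9,0,0,0,0,0.6,0,0.9,0,0,0,0,0.6,0,0.9,0,0,0,0,0.6,0,0.9,0,0,0,0,0.6,0,0,0,0,0,0,0.6]

```text
clock: 15.35
ee_pos: [506.7, 37.8, 192.9]
tcp_rot: [[-0.96, -0.281, 0.022], [-0.28, 0.96, 0.026], [-0.029, 0.019, -0.999]]
contact_force: [-0.5, -0.3, -0.2]
grip_width: 34.4
```

```bash
cat > t.py <<'E'
from h import *
s=manip.observe();R=s["tcp_rot"];p=s["ee_pos"]
print(p,s["joint_pos"],s["contact_force"],s["moment"]*100)
x=R[:,0];print("tool x ang",np.degrees(np.arctan2(x[1],x[0])),"tilt",R.T@[0,0,-1]*100)
print("to (659,71.2,117) tool mm",R.T@(np.array([659,71.2,117])-p))
E
python3 t.py
```

```text
[506.7  37.8 192.9] [-45.8  15.9  45.5 115.6 -16.1  52.9 114.4] [-0.5 -0.3 -0.2] [ 1.9  1.6 -7.1]
tool x ang -163.7338381576473 tilt [ 2.9 -1.9 99.9]
to (659,71.2,117) tool mm [-153.4  -12.1   80.2]
```

apply_moves:
  commands: [0.24,0.36,0,-0.5,-0.08,0,0.6,0,0,0,-1,-0.08,0,0.6,0,0,0,-1,-0.08,0,0.6,0,0,0,-1,-0.08,0,0.6,0,0,0,-0.8,-0.08,0,0.6,0,0,0,0,0,0,0.6,0,0,0,0,0,0,0.6]

```text
clock: 16.05
ee_pos: [634.3, 58.8, 190.0]
tcp_rot: [[-0.961, -0.276, 0.0], [-0.276, 0.961, 0.001], [-0.0, 0.001, -1.0]]
contact_force: [-0.1, -1.2, -0.4]
grip_width: 33.9
```

```bash
python3 t.py; python3 - <<'E'
from h import *
k=optics.get_calibration("wrist");w=optics.get_image("wrist")[:,:,::-1];np.savez("w11.npz",**k)
m=optics.cut_out("wing","wrist")
for q in m[:1]:
    y,x=np.nonzero(q["mask"]);print(q["confidence"],x.min(),x.max(),y.min(),y.max())
print(proj(k,[[659,71,150],[659-30,71-9.7,150],[659+30,81,150]]))
o=w.copy()
for p in proj(k,[[659,71,150],[659-30.4,71-9.9,150],[659+30.4,80.9,150]]):
    cv2.circle(o,tuple(int(v) for v in p),1,(0,0,255),-1)
cv2.imwrite("pics/v11.png",cv2.resize(o[180:400,200:440],(654,600),interpolation=2))
E
```

```text
[634.3  58.8 190. ] [-38.4  30.   42.1  97.8 -22.6  60.9 117.1] [-0.1 -1.2 -0.4] [-3.4  1.  -3.9]
tool x ang -163.99743308634922 tilt [  0.   -0.1 100. ]
to (659,71.2,117) tool mm [-27.2   5.   73. ]
0.84 314 344 210 304
[[329.4 264. ]
 [328.2 221.5]
 [331.  302.9]]
```

View pics/v11.png

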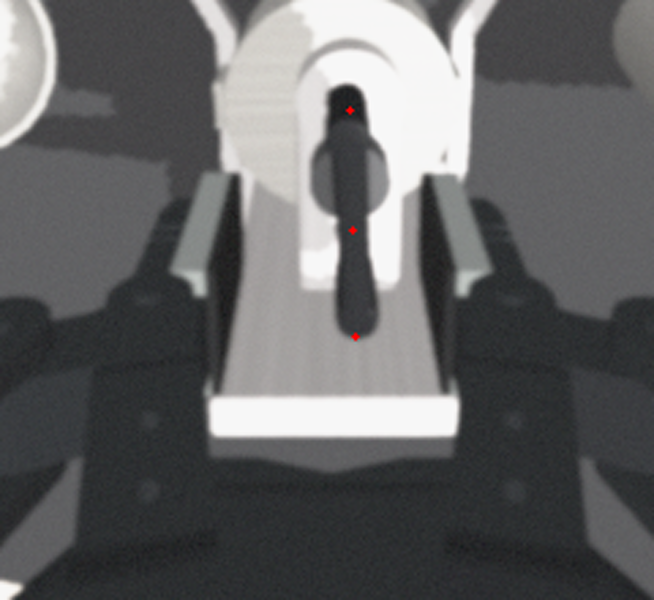

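apply_moves:
  commands: [0,0,-0.43,-0.45,0.09,0,0.6,0,0,0,-0.45,0.09,0,0.6,0,0,0,0,0,0,0.6]
  newtons: 60

```text
clock: 16.45
ee_pos: [658.6, 73.3, 191.2]
tcp_rot: [[-0.95, -0.311, 0.001], [-0.311, 0.95, 0.004], [-0.002, 0.003, -1.0]]
contact_force: [0.2, 0.1, -0.3]
grip_width: 34.0
```

```bash
python3 t.py
```

```text
[658.6  73.3 191.2] [-37.5  32.1  40.9  94.1 -23.4  62.5 118.2] [ 0.2  0.1 -0.3] [-4.1  1.   1.9]
tool x ang -161.87112358356543 tilt [  0.2  -0.3 100. ]
to (659,71.2,117) tool mm [ 0.4 -2.4 74.2]
```

apply_moves:
  commands: [0,0,0,0,-0.07,0.75,0.6,0,0,0,0,0,0.75,0.6,0,0,0,0,0,0.7,0.6,0,0,0,0,0,0,0.6]

```text
clock: 16.85
ee_pos: [661.1, 72.9, 124.3]
tcp_rot: [[-0.95, -0.314, 0.004], [-0.314, 0.95, 0.004], [-0.005, 0.003, -1.0]]
contact_force: [0.4, 0.4, -1.1]
grip_width: 34.2
```

apply_moves:
  commands: [0,0,0,0,0,0,1,0,0,0,0,0,0,1,0,0,0,0,0,0,1,0,0,0,0,0,0,1]

```text
clock: 17.25
ee_pos: [661.7, 72.7, 125.4]
tcp_rot: [[-0.949, -0.314, 0.005], [-0.314, 0.949, 0.003], [-0.006, 0.001, -1.0]]
contact_force: [1.3, -0.2, -6.4]
grip_width: 7.7
```

```bash
python3 t.py
```

```text
[661.7  72.7 125.4] [-35.7  36.1  38.5  97.  -26.5  55.9 120.8] [ 1.3 -0.2 -6.4] [ -9.8 -30.3   3.1]
tool x ang -161.69973406527902 tilt [  0.6  -0.1 100. ]
to (659,71.2,117) tool mm [ 3.1 -0.6  8.4]
```

```bash
cat > f.py <<'E'
from h import *
s=manip.observe();M=[s["moment"]]
for i in range(2): optics.get_image("side");M.append(manip.observe()["moment"])
M=np.array(M);R=s["tcp_rot"];x=R[:,0]
print("ang",round(np.degrees(np.arctan2(x[1],x[0])),2),"Mz",(M[:,2]*1000).round(0),"F",s["contact_force"],"tilt",R.T@[0,0,-1]*100,"off",R.T@(np.array([660.5,72.2,125])-s["ee_pos"]),"j7",s["joint_pos"][6],"w",s["grip_width"].__round__(1))
E
python3 f.py
```

```text
ang -161.7 Mz [ 31. -39.  22.] F [ 1.3 -0.2 -6.4] tilt [  0.6  -0.1 100. ] off [ 1.3 -0.1  0.4] j7 120.78668744396093 w 7.7
```

apply_moves:
  commands: [0,0,0.5,0,0,0,1,0,0,0.5,0,0,0,1,0,0,0.5,0,0,0,1,0,0,0.5,0,0,0,1]

```text
clock: 17.75
ee_pos: [661.8, 72.5, 125.5]
tcp_rot: [[-0.988, -0.155, 0.006], [-0.155, 0.988, 0.003], [-0.006, 0.002, -1.0]]
contact_force: [1.5, -0.2, -6.0]
grip_width: 7.9
```

```bash
python3 f.py
```

```text
ang -171.07 Mz [ 116.   10. -163.] F [ 1.5 -0.2 -6. ] tilt [  0.6  -0.2 100. ] off [ 1.3 -0.1  0.5] j7 112.9046529770387 w 7.9
```

```bash
cat > g.py <<'E'
from h import *
s=manip.observe();x=s["tcp_rot"][:,0];a=np.degrees(np.arctan2(x[1],x[0]))%360
l=f'{s["clock"]:.2f} {a:.2f} {s["moment"][2]*1000:.0f} {s["tau"][6]*1000:.0f} {s["qd"][6]:.1f} F {s["contact_force"].round(1)} {s["ee_pos"].round(1)} {(s["tcp_rot"].T@[0,0,-1]*100).round(1)}';print(l)
open("log.txt","a").write(f'{a} {s["moment"][2]} {s["tau"][6]}\n')
E
python3 g.py
```

```text
17.85 188.98 -163 -65 1.1 F [ 2.   0.3 -4.8] [661.8  72.4 125.5] [  0.6  -0.1 100. ]
```

apply_moves:
  commands: [0,0,0.5,0,0,0,1,0,0,0.5,0,0,0,1]

```text
clock: 18.05
ee_pos: [661.8, 72.3, 125.5]
tcp_rot: [[-0.997, -0.077, 0.006], [-0.077, 0.997, 0.002], [-0.006, 0.002, -1.0]]
contact_force: [1.5, -0.8, -5.8]
grip_width: 7.7
```

```bash
python3 g.py
```

```text
18.05 184.41 117 119 -18.9 F [ 1.5 -0.8 -5.8] [661.8  72.3 125.5] [  0.6  -0.2 100. ]
```

apply_moves:
  commands: [0,0,0.5,0,0,0,1,0,0,0.5,0,0,0,1]

```text
clock: 18.25
ee_pos: [661.8, 72.2, 125.4]
tcp_rot: [[-1.0, 0.003, 0.006], [0.003, 1.0, 0.002], [-0.006, 0.002, -1.0]]
contact_force: [1.4, -0.3, -5.9]
grip_width: 7.7
```

```bash
python3 g.py
```

```text
18.25 179.81 191 120 -19.1 F [ 1.4 -0.3 -5.9] [661.8  72.2 125.4] [  0.6  -0.2 100. ]
```

apply_moves:
  commands: [0,0,0.5,0,0,0,1,0,0,0.5,0,0,0,1]

```text
clock: 18.45
ee_pos: [661.8, 72.0, 125.4]
tcp_rot: [[-0.996, 0.084, 0.006], [0.084, 0.996, 0.001], [-0.006, 0.002, -1.0]]
contact_force: [1.9, -0.7, -6.0]
grip_width: 7.8
```

```bash
python3 g.py
```

```text
18.45 175.20 156 120 -19.1 F [ 1.9 -0.7 -6. ] [661.8  72.  125.4] [  0.6  -0.2 100. ]
```

apply_moves:
  commands: [0,0,0.5,0,0,0,1,0,0,0.5,0,0,0,1]

```text
clock: 18.65
ee_pos: [661.8, 71.8, 125.5]
tcp_rot: [[-0.987, 0.163, 0.006], [0.163, 0.987, 0.001], [-0.006, 0.002, -1.0]]
contact_force: [0.7, -0.8, -5.2]
grip_width: 7.8
```

```bash
python3 g.py
```

```text
18.65 170.60 155 120 -19.1 F [ 0.7 -0.8 -5.2] [661.8  71.8 125.5] [  0.6  -0.2 100. ]
```

apply_moves:
  commands: [0,0,0.5,0,0,0,1,0,0,0.5,0,0,0,1]

```text
clock: 18.85
ee_pos: [661.7, 71.7, 125.5]
tcp_rot: [[-0.97, 0.242, 0.006], [0.242, 0.97, 0.001], [-0.006, 0.002, -1.0]]
contact_force: [1.5, -0.2, -6.1]
grip_width: 7.7
```

```bash
python3 g.py
```

```text
18.85 166.01 91 120 -19.1 F [ 1.5 -0.2 -6.1] [661.7  71.7 125.5] [  0.6  -0.2 100. ]
```

apply_moves:
  commands: [0,0,0.5,0,0,0,1,0,0,0.5,0,0,0,1]

```text
clock: 19.05
ee_pos: [661.7, 71.6, 125.5]
tcp_rot: [[-0.948, 0.319, 0.006], [0.319, 0.948, 0.0], [-0.006, 0.002, -1.0]]
contact_force: [1.3, -1.9, -5.4]
grip_width: 8.0
```

```bash
python3 g.py
```

```text
19.05 161.41 150 120 -19.1 F [ 1.3 -1.9 -5.4] [661.7  71.6 125.5] [  0.6  -0.2 100. ]
```

apply_moves:
  commands: [0,0,0.5,0,0,0,1,0,0,0.5,0,0,0,1]

```text
clock: 19.25
ee_pos: [661.7, 71.4, 125.5]
tcp_rot: [[-0.919, 0.394, 0.006], [0.394, 0.919, -0.0], [-0.006, 0.002, -1.0]]
contact_force: [1.2, -1.5, -5.9]
grip_width: 7.2
```

```bash
python3 g.py
```

```text
19.25 156.81 211 120 -19.1 F [ 1.2 -1.5 -5.9] [661.7  71.4 125.5] [  0.6  -0.2 100. ]
```

apply_moves:
  commands: [0,0,0.5,0,0,0,1,0,0,0.5,0,0,0,1]

```text
clock: 19.45
ee_pos: [661.6, 71.3, 125.5]
tcp_rot: [[-0.885, 0.466, 0.006], [0.466, 0.885, -0.001], [-0.006, 0.002, -1.0]]
contact_force: [1.2, -1.6, -5.7]
grip_width: 7.9
```

```bash
python3 g.py
```

```text
19.45 152.22 186 113 -19.1 F [ 1.2 -1.6 -5.7] [661.6  71.3 125.5] [  0.6  -0.2 100. ]
```

apply_moves:
  commands: [0,0,0.5,0,0,0,1,0,0,0.5,0,0,0,1]

```text
clock: 19.65
ee_pos: [661.5, 71.2, 125.4]
tcp_rot: [[-0.845, 0.535, 0.006], [0.535, 0.845, -0.001], [-0.005, 0.002, -1.0]]
contact_force: [0.9, -0.2, -6.0]
grip_width: 7.9
```

```bash
python3 g.py
```

```text
19.65 147.64 235 106 -19.1 F [ 0.9 -0.2 -6. ] [661.5  71.2 125.4] [  0.5  -0.2 100. ]
```

apply_moves:
  commands: [0,0,0.5,0,0,0,1,0,0,0.5,0,0,0,1]

```text
clock: 19.85
ee_pos: [661.5, 71.1, 125.5]
tcp_rot: [[-0.799, 0.601, 0.006], [0.601, 0.799, -0.001], [-0.005, 0.002, -1.0]]
contact_force: [0.5, -1.5, -5.6]
grip_width: 7.8
```

```bash
python3 g.py
```

```text
19.85 143.06 219 99 -19.1 F [ 0.5 -1.5 -5.6] [661.5  71.1 125.5] [  0.5  -0.2 100. ]
```

apply_moves:
  commands: [0,0,0.5,0,0,0,1,0,0,0.5,0,0,0,1,0,0,0.5,0,0,0,1,0,0,0.5,0,0,0,1]

```text
clock: 20.25
ee_pos: [661.3, 70.8, 125.4]
tcp_rot: [[-0.694, 0.72, 0.005], [0.72, 0.694, -0.002], [-0.005, 0.002, -1.0]]
contact_force: [0.8, -0.9, -5.7]
grip_width: 7.4
```

```bash
python3 g.py
```

```text
20.25 133.92 146 84 -19.0 F [ 0.8 -0.9 -5.7] [661.3  70.8 125.4] [  0.5  -0.2 100. ]
```

apply_moves:
  commands: [0,0,0.5,0,0,0,1,0,0,0.5,0,0,0,1,0,0,0.5,0,0,0,1,0,0,0.5,0,0,0,1]

```text
clock: 20.65
ee_pos: [661.1, 70.7, 125.4]
tcp_rot: [[-0.571, 0.821, 0.004], [0.821, 0.571, -0.003], [-0.005, 0.002, -1.0]]
contact_force: [1.7, -0.8, -5.2]
grip_width: 8.1
```

```bash
python3 g.py
```

```text
20.65 124.80 225 70 -19.0 F [ 1.7 -0.8 -5.2] [661.1  70.7 125.4] [  0.5  -0.2 100. ]
```

apply_moves:
  commands: [0,0,0.5,0,0,0,1,0,0,0.5,0,0,0,1,0,0,0.5,0,0,0,1,0,0,0.5,0,0,0,1,0,0,0.5,0,0,0,1]

```text
clock: 21.15
ee_pos: [660.8, 70.5, 125.4]
tcp_rot: [[-0.398, 0.918, 0.003], [0.918, 0.398, -0.004], [-0.005, 0.001, -1.0]]
contact_force: [0.8, -0.8, -5.8]
grip_width: 7.9
```

```bash
python3 g.py
```

```text
21.15 113.43 187 52 -19.1 F [ 0.8 -0.8 -5.8] [660.8  70.5 125.4] [  0.5  -0.1 100. ]
```

apply_moves:
  commands: [0,0,0,0,0,0,1,0,0,0,0,0,0,1]

```text
clock: 21.35
ee_pos: [660.8, 70.5, 125.4]
tcp_rot: [[-0.4, 0.917, 0.003], [0.917, 0.4, -0.004], [-0.005, 0.001, -1.0]]
contact_force: [0.2, -0.5, -5.7]
grip_width: 7.9
```

```bash
python3 g.py
```

```text
21.35 113.56 -53 36 0.2 F [ 0.2 -0.5 -5.7] [660.8  70.5 125.4] [  0.5  -0.1 100. ]
```

apply_moves:
  commands: [0,0,0,0,0,0,0.68,0,0,0,0,0,0,0.68,0,0,0,0,0,0,0.68]

```text
clock: 21.65
ee_pos: [662.1, 71.2, 127.7]
tcp_rot: [[-0.402, 0.916, 0.006], [0.916, 0.402, -0.001], [-0.004, 0.005, -1.0]]
contact_force: [0.1, 0.8, 0.0]
grip_width: 27.3
```

apply_moves:
  commands: [0,0,0,0,0,-0.3,0.68,0,0,0,0,0,-0.7,0.68,0,0,0,0,0,-1,0.68,0,0,0,0,0,-1,0.68,0,0,0,0,0,-0.5,0.68,0,0,0,0,0,0,0.68,0,0,0,0,0,0,0.68]

```text
clock: 22.35
ee_pos: [662.2, 71.3, 240.5]
tcp_rot: [[-0.402, 0.915, 0.009], [0.916, 0.402, 0.0], [-0.003, 0.008, -1.0]]
contact_force: [0.8, -0.6, 0.3]
grip_width: 26.9
```

```bash
python3 g.py; python3 - <<'E'
from h import *
k=optics.get_calibration("wrist");w=optics.get_image("wrist")[:,:,::-1]
q=optics.cut_out("wing","wrist")
print(proj(k,[[659,71,150]]))
if q:
    y,x=np.nonzero(q[0]["mask"]);P=np.c_[x,y].astype(float)
    print(q[0]["confidence"],len(x),x.min(),x.max(),y.min(),y.max())
f=lambda a:cv2.resize(a,(400,300),interpolation=2)
c=optics.get_image("scene")[:,:,::-1];d=optics.get_image("side")[:,:,::-1]
cv2.imwrite("pics/v12.png",np.vstack([np.hstack([f(c[170:260,310:430]),f(d[140:230,270:390])]),cv2.resize(w[160:,:],(800,300))]))
E
```

```text
22.35 113.72 22 -4 -0.2 F [ 0.8 -0.6  0.3] [662.2  71.3 240.5] [  0.3  -0.8 100. ]
[[316.2 201.9]]
0.86 1263 306 331 158 237
```

View pics/v12.png

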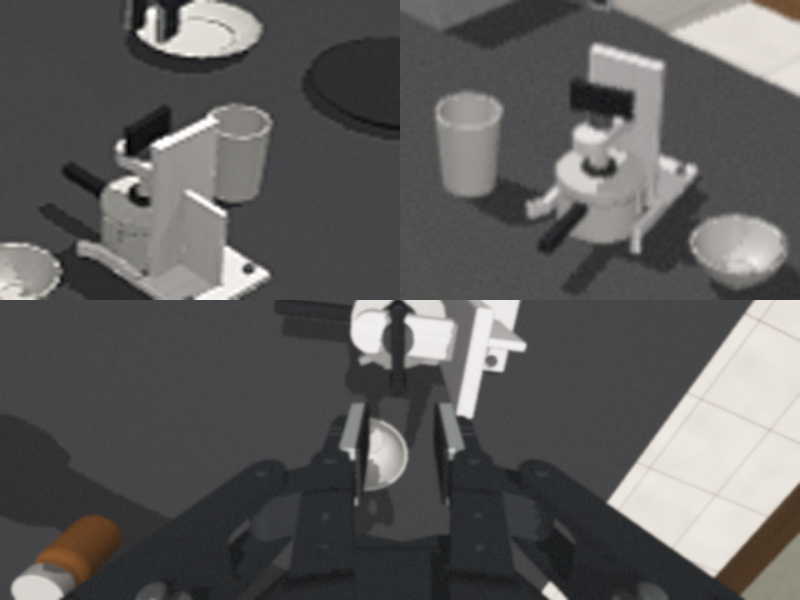

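```bash
python3 -c "
from bench import job
print(job.close_job())"
```

```text
the job is handed in; nothing more can be done
None
```

The lunch box is home under the press with the pad pressing on the lid. I handed the job in at about 22 s of the 72 s allowed, and no verdict was given.

- **Box:** I turned the box by its handle to line up with the press and slid it between the rails until it stopped. I then let go and backed off. The close-up image put the box centre at about (660, 70) mm and the press axis at about (659, 71) mm. That agrees within roughly 1–2 mm.
- **Knob:** While turning, the wrist joint torque stayed flat until about 41° of turn. It then changed by 0.09 N m per rad, the slope expected once the pad touches. I turned a further 43° (0.755 rad), which should give about 11.3 N of pad force, and released the wings with the fingers only slightly open.
- **Last checks:** The final pictures show the box against the post, the pad on the lid and the knob where I left it. The gripper is clear above everything, and the neighbouring things look where they were. The force on the tool reads about zero.

**What went wrong or disagreed:**
- The first grasp of the handle came out shallow and about 15 mm off, and I redid it.
- My first estimate of the press axis was 16 mm too far towards the post. I had taken the bend in the rails for their open tips. The pictures taken after the box stopped corrected it.
- The image put the pad's gap at about 6.5 mm, but the feel gave 4.3 mm. That is within the image's error, and I went by the feel.
- I did not measure the pad force itself. The 11.3 N is worked out from the turn past touch.

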